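# Clamp the lid in the jig with its quarter-turn stud

## Task

Clamp the stained lid in its jig for sanding: swing the aluminium hold-down bar in over the lid as far as it goes, line the stud's wing up with the slot in the steel keeper under it, push the stud in and turn it a full quarter turn clockwise (seen from above) until it stops, so that it stays locked when you let go. Leave the lid in its nest, and do not disturb the planter box, glue bottle and sanding block on the bench.

Things in the scene. Friction and masses are not known exactly. Their poses are not given: they have to be found in the camera images.
- wing (a point): Centre of the steel grip wing on top of the stud, at the bar's free end: an upright plate 40 mm long (this x axis), 10 mm thick (y), 30 mm tall (z; its top is 15 mm above this point). A half turn looks the same. Raised, this point is 39 mm above the bar's upper face; locked, 27 mm. The stud turns freely in the bar (friction 0.03 N m). It starts out of line with the slot.
- foot (a point): Centre of the stud's cross-bar, below the bar on the stud's axis, 53.5 mm under the wing's centre: 24 mm long, 5 mm thick, 5 mm high, always parallel to the wing. Raised, its underside passes 2 mm above the keeper.
- plunge (a joint): How far the stud is pushed straight down in the bar (m): 0 raised, 0.012 locked, 0.016 fully down. A spring lifts it (2.4 N at 0, 6 N at 0.012). Over the keeper but out of line it stops on the plate at 0.002; in line with the slot (within about 0.1 rad) it goes on to 0.016.
- slot (a point): Centre of the slot in the upper face of the keeper, 55 mm above the bench; 29 mm long (this x axis), 9 mm wide (y), through a 5 mm plate. Fixed; its angle differs each time; seen from above until the bar covers it.
- keeper_mid (a point): Middle of the keeper, a fixed hollow steel box, 44 x 44 mm, 25 mm tall, its faces parallel to the slot. Inside, with the stud 0.013 to 0.016 down, the cross-bar can be turned clockwise seen from above (stops block the other way) to a stop at about a quarter turn. Let go, the spring lifts it against the plate's underside, 0.012 down, where it stays.
- pivot (a point): Centre of the bar's pivot, a vertical axis fixed on the jig, at the height of the bar's upper face (74 mm above the bench). Bar: 28 mm wide, 10 mm thick, stud axis 190 mm from the pivot. x, y are the jig's: with the bar home the stud is 190 mm along -y from here, right above the slot. The jig is a plywood board, 200 x 300 mm (x, y), fixed.
- bar (a joint): Angle of the bar from home (rad): 0 = over the lid against its stop, stud right above the slot; grows as the bar swings out horizontally towards the jig's -x side (clockwise seen from above), up to 1.4. It starts swung out. Stays where it is left (friction 0.25 N m).
- lid_mid (a point): Centre of the brown stained wooden lid, 104 x 104 x 16 mm with a moulded edge, lying loose in the jig's nest. Its top is 58 mm above the bench, 6 mm under the bar (2 mm under the bar's rubber pad).
- planter_mid (a point): Bystander: middle of a brown stained, open, square tapered wooden box, 114 mm wide at the top, 100 mm tall.
- glue_mid (a point): Bystander: middle of a white plastic glue bottle, 54 mm across, 140 mm tall.
- sander_mid (a point): Bystander: middle of a cork sanding block, 100 x 60 x 35 mm.

How it is judged:
By the outcome, as a careful person would: the job done as asked, in the order asked, and still so for the second after the job is handed in, with the robot touching nothing.
It also fails if it takes over 58 s, if anything falls off the work surface, if the arm or the gripper's body presses on something with over 40 N, if the wrist force passes 120 N, or if a joint passes its speed limit or range.

## Robot

A 6-joint arm with a two-finger parallel gripper is mounted at the origin on the work surface. World frame = base frame: x ahead of the robot, y to its left, z up, the work surface at z = 0. Lengths are in m, angles in rad, forces in N, time in s.
With the tool pointing down it reaches from about 0.375 to 0.9 m from the base axis. Payload 3.1 kg.
Tool frame: the origin (TCP) lies at the centre of the arm's flange, where the gripper is bolted on; the fingertips stand 173 mm ahead of it and the grasp point (between the pads) lies 155 mm ahead of it; z points along the fingers, y is the line along which they close (so a half turn about z gives the same grasp; the last joint's range is limited). The gripper opens to 85 mm and grips with 20 to 120 N. Pads are 22 mm wide; open, the fingers measure 114 mm over their backs; the gripper's body (76 mm by 85 mm) begins 54 mm behind the grasp point. The pads swing forward as they close: fully open they stand 13 mm farther back than shut.
Start: joints at [-1.48, 0.527, 1.433, -0, 1.181, -0.178], TCP at [0.167, -0.602, 0.405] pointing down, gripper open.
Joint ranges: [-3.08, 3.08], [-0.75, 2.2], [0.22, 2.44], [-1.43, 4.57], [0, 2.65], [-2.85, 2.85]. Speed limits (rad/s): [2.79, 2.79, 3.14, 3.14, 3.14, 3.14].

## Interface

Orientations are given as a unit quaternion [x, y, z, w].
In Python, from station import * gives the robot as it stands.
- The arm moves only by the shell command python3 -m jog 'ROWS' [OPENING] [FORCE]. ROWS is a JSON object of lists of equal length, an entry for each row: "linear": the shift along the world's x, y, z in mm, a list of three; "turn": the turn about the world's z in units of 5 degrees (1.0 is 5 degrees). A call has 1 to 12 rows; each row shifts and turns the commanded pose from where the row before left it; what a row does not reach is not made up. A row lasts 1/8 s, in which the tool goes at most 62.5 mm and 10.7 degrees, less where a joint would pass 70% of its speed; a pose out of reach is approached as far as the arm can. A call is refused whole if a number of a shift passes 62.5 or a number of a turn 1, either way. A call with a gripper value outside its range is refused whole. OPENING is the opening, from 0 (shut) to 1 (fully open), set as the call begins (- or left out, the last holds). The fingers move at their own pace and stop on an object; FORCE is the grip in N (left out, the last holds). Time passes only in rows, so rows that do not move let the fingers close. It gives the time, the measured TCP pose, the force, the opening and the grip force at its end, in the units of the state.
- sense(): the state, without advancing time (a new reading comes with each control period).
- snapshot(name): name is "scene" or "top"; returns the picture (400x640x3 uint8, red, green, blue); there is no depth.
- get_calibration(name): a dict with "fx", "fy", "cx", "cy" (pixels), "dist_coeffs" ([k1, k2, p1, p2, k3] as OpenCV has them; the pictures are not rectified), "world_to_cam" (4x4, takes a point from world to camera coordinates). Camera axes: x right, y down, z forward; pixel columns grow to the right and rows downward; lengths in m; the calibration is good to about 2 mm. A picture is of the moment at which its call begins. get_calibration takes no time and is no camera call.
- sign_off(): hands the job in; it is judged then, once.
The state is a dict: "t": time; "q": joint angles; "qd": joint speeds; "tau": joint torques, N m; "tcp_pos": TCP position; "tool_rot": TCP orientation; "force": force on the tool from outside, world axes, zero at the start; "ft_torque": the same for the moment, N m; "finger_gap": opening from 0.0 (shut) to 1.0 (fully open); "gripper_force": force on a finger pad.
Only numpy, scipy, OpenCV 4.12 (cv2) and the standard library are available. Lean on these libraries where they do the work, as an engineer would, in place of code of your own. Each camera call takes 0.05 s, during which the arm holds its last target. There are 200 camera calls.

## Working session

There is one attempt and no reset: what is moved stays moved. The work goes in short steps, Python scripts to look and compute and a shell command to move; the robot and the scene stay as the last step left them, time stands still between calls to the robot, and variables do not carry over. Pictures are saved under pics/ and viewed, at most 10 in all, crops included, and the job is handed in when it is done.

```bash
mkdir -p pics; ls
python3 - <<'E'
from station import *
import cv2
for n in("scene","top"):
    im=snapshot(n); cv2.imwrite(f"pics/{n}0.png",im[:,:,::-1]); c=get_calibration(n); print(n,c)
s=sense();print(s["t"],s["tcp_pos"],s["tool_rot"],s["force"])
E
```

```text
pics
scene {'fx': 438.4137088460233, 'fy': 438.4137088460233, 'cx': 335.2243941148771, 'cy': 197.66089701385064, 'dist_coeffs': array([-0.06165529,  0.        ,  0.        ,  0.        ,  0.        ]), 'world_to_cam': array([[-0.35629046,  0.9342309 ,  0.01642366,  0.21012572],
       [ 0.67916871,  0.27100816, -0.68211762, -0.30607272],
       [-0.6417063 , -0.23187757, -0.73105801,  1.75447675],
       [ 0.        ,  0.        ,  0.        ,  1.        ]])}
top {'fx': 502.15385287113946, 'fy': 502.15385287113946, 'cx': 317.7137783358345, 'cy': 205.89532170004333, 'dist_coeffs': array([-0.1095572,  0.       ,  0.       ,  0.       ,  0.       ]), 'world_to_cam': array([[ 0.01100976, -0.99985514,  0.01298049, -0.03371869],
       [-0.98488126, -0.01308739, -0.17273571,  0.56756179],
       [ 0.17288056, -0.01088246, -0.98488267,  1.50585141],
       [ 0.        ,  0.        ,  0.        ,  1.        ]])}
0.1 [ 0.16660026 -0.60207359  0.40381647] [ 9.90909042e-01  1.34529898e-01  2.96540625e-05 -9.87555637e-04] [ 0.68688064 -0.05722046 -0.06509333]
```

View pics/scene0.png

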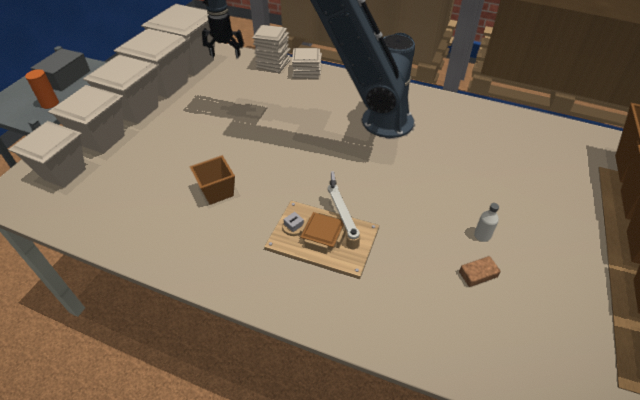

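View pics/top0.png

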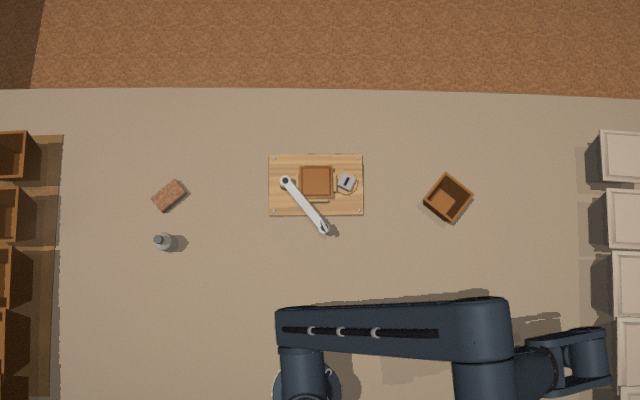

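The pictures show the jig near (315,185) in top, with the pivot at about (286,181), the wing at about (324,229) and the keeper at about (346,182). I'll zoom in next.

Run:
```python
import cv2,numpy as np
t=cv2.imread("pics/top0.png")[145:245,262:372]; s=cv2.imread("pics/scene0.png")[170:275,262:382]
a=cv2.resize(t,None,fx=7,fy=6*7/6,interpolation=cv2.INTER_CUBIC)[:595]; cv2.imwrite("pics/tz.png",cv2.resize(t,None,fx=6,fy=6,interpolation=cv2.INTER_CUBIC))
cv2.imwrite("pics/sz.png",cv2.resize(s[:100],None,fx=6,fy=6,interpolation=cv2.INTER_CUBIC))
```

```text
(no output)
```

View pics/tz.png

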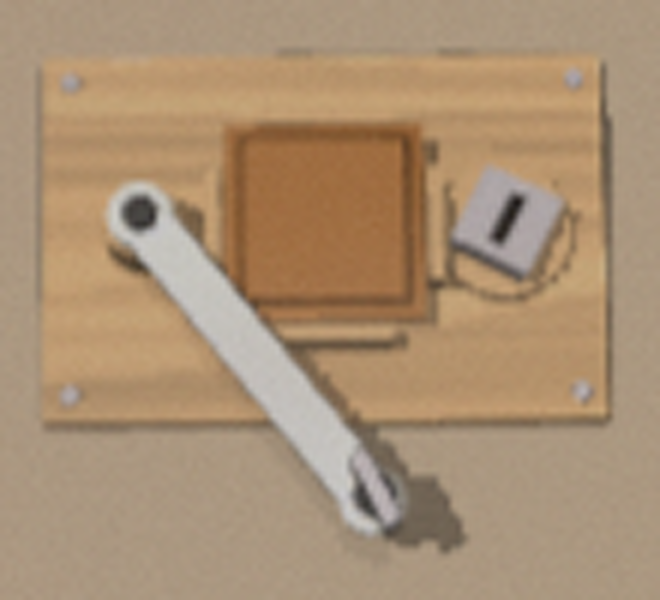

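View pics/sz.png

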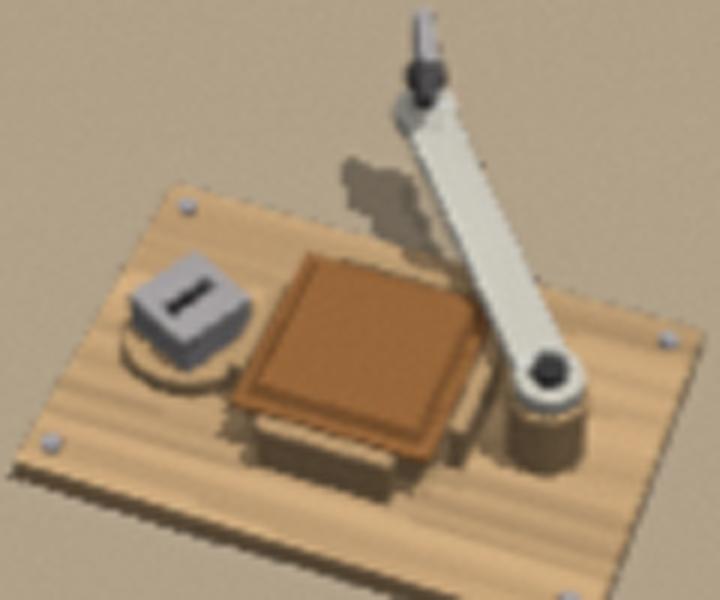

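Top zoom: pivot (140,212), slot centre (509,219) with ends (522,195)-(497,243), wing top about (358,452)-(392,522). Scene zoom: pivot (549,370), slot (191,297) with ends (168,311)-(214,283), and the wing is seen end-on at about (427,35).

```bash
cat > h.py <<'E'
from station import *
import cv2,numpy as np
def ray(n,px):
    c=get_calibration(n);K=np.array([[c["fx"],0,c["cx"]],[0,c["fy"],c["cy"]],[0,0,1]])
    u=cv2.undistortPoints(np.array([[px]],float),K,c["dist_coeffs"])[0,0];T=c["world_to_cam"]
    return -T[:3,:3].T@T[:3,3],T[:3,:3].T@np.array([*u,1])
def at(n,px,z):
    o,d=ray(n,px);return o+d*(z-o[2])/d[2]
def proj(n,p):
    c=get_calibration(n);K=np.array([[c["fx"],0,c["cx"]],[0,c["fy"],c["cy"]],[0,0,1]]);T=c["world_to_cam"]
    return cv2.projectPoints(np.array(p,float).reshape(-1,1,3),cv2.Rodrigues(T[:3,:3])[0],T[:3,3],K,c["dist_coeffs"])[0][:,0]
Z=lambda n,x,y:((x-2.5)/6+262,(y-2.5)/6+(145 if n=="top" else 170))
E
python3 - <<'E'
from h import *
def P(l,n,x,y,z):
    p=at(n,Z(n,x,y),z);print(l,n,p.round(4));return p
a=P("pivot","top",140,212,.078);P("pivot","scene",549,370,.078)
s=P("slot","top",509,219,.055);P("slot","scene",191,297,.055)
for n,e in(("top",(522,195,497,243)),("scene",(214,283,168,311))):
    d=P("e",n,*e[:2],.055)-P("e",n,*e[2:],.055);print(np.degrees(np.arctan2(d[1],d[0])),np.hypot(*d[:2]))
k=[P("k","top",*c,.055) for c in((490,166),(565,192),(528,272),(452,240))]
for i in range(4):
    d=k[i-1]-k[i];print(np.degrees(np.arctan2(d[1],d[0]))%90,np.hypot(*d[:2]))
print("dist",np.hypot(*(a-s)[:2]))
P("barend","top",370,497,.074)
w1=P("w","top",358,452,.128);w2=P("w","top",392,522,.128);d=w1-w2;print(np.degrees(np.arctan2(d[1],d[0])),np.hypot(*d[:2]))
P("wfar/near","scene",427,10,.128);P("w","scene",427,50,.128)
j=[P("j","top",*c,.018) for c in((70,82),(573,79),(583,390),(68,395))]
for i,q in((0,1),(3,2)):
    d=j[i]-j[q];print("jig y",np.degrees(np.arctan2(d[1],d[0])))
E
```

```text
pivot top [0.6425 0.075  0.078 ]
pivot scene [0.6425 0.0741 0.078 ]
slot top [ 0.6467 -0.1154  0.055 ]
slot scene [ 0.647  -0.1145  0.055 ]
e top [ 0.6596 -0.1222  0.055 ]
e top [ 0.6339 -0.1092  0.055 ]
-26.78251891002999 0.028847209610874815
e scene [ 0.6343 -0.1076  0.055 ]
e scene [ 0.6597 -0.1214  0.055 ]
151.4059105580926 0.028927596309672773
k top [ 0.6749 -0.1055  0.055 ]
k top [ 0.6616 -0.1446  0.055 ]
k top [ 0.6187 -0.1253  0.055 ]
k top [ 0.6351 -0.0858  0.055 ]
63.678761780306075 0.044365638654806985
71.18739796425471 0.04134552023920812
65.70989280941922 0.04699135706870262
67.44321120170775 0.04274871556161369
dist 0.1904345106295031
barend top [ 0.4977 -0.044   0.074 ]
w top [ 0.5127 -0.0368  0.128 ]
w top [ 0.4785 -0.0536  0.128 ]
26.2717377492646 0.03808271217186552
wfar/near scene [ 0.4791 -0.0527  0.128 ]
w scene [ 0.5068 -0.042   0.128 ]
j top [0.7272 0.1176 0.018 ]
j top [ 0.7328 -0.1524  0.018 ]
j top [ 0.5634 -0.1571  0.018 ]
j top [0.5571 0.114  0.018 ]
jig y 91.1830284007901
jig y 91.3193561066051
```

```bash
python3 -m jog '{"linear":[[9,15,0],[9,15,0],[9,15,0],[9,15,0],[9,15,0],[9,15,0],[9,15,0],[9,15,0],[9,15,0],[9,15,0],[9,15,0],[9,15,0]],"turn":[1,1,1,1,1,1,1,1,1,1,1,1]}' 1 60
python3 -m jog '{"linear":[[9,15,0],[9,15,0],[9,15,0],[9,15,0],[9,15,0],[9,15,0],[9,15,0],[9,15,0],[9,15,0],[9,15,0],[9,15,0],[9,15,0]],"turn":[1,1,1,1,1,1,1,1,1,1,1,1]}'
python3 -m jog '{"linear":[[9,15,0],[9,15,0],[9,15,0],[9,15,0],[9,15,0],[9,15,0],[9,15,0],[9,15,0],[9,15,0],[9,15,0],[9,15,0],[9,15,0]],"turn":[1,1,1,1,1,1,1,1,1,1,1,1]}'
python3 -m jog '{"linear":[[2,8,-10],[3,9,-10],[0,0,-10],[0,0,0]],"turn":[1,1,0.2,0]}'
python3 -c "
from station import *;s=sense();print(s['q'],s['tcp_pos'],s['tool_rot'])"
```

```text
t: 1.6
tcp_pos: [0.2748, -0.4217, 0.4044]
tool_rot: [0.79, 0.613, 0.0, -0.0]
force: [-0.3, -0.7, 0.2]
finger_gap: 0.998
gripper_force: 0.0
t: 3.1
tcp_pos: [0.3827, -0.2417, 0.4045]
tool_rot: [0.378, 0.926, 0.0, -0.0]
force: [-0.7, 0.0, 1.1]
finger_gap: 1.001
gripper_force: 0.0
t: 4.6
tcp_pos: [0.4907, -0.0618, 0.4044]
tool_rot: [-0.136, 0.991, 0.0, -0.0]
force: [-0.3, -0.4, 0.6]
finger_gap: 0.995
gripper_force: 0.0
t: 5.1
tcp_pos: [0.4952, -0.0454, 0.3738]
tool_rot: [-0.228, 0.974, 0.001, -0.001]
force: [-0.9, -0.1, -0.2]
finger_gap: 0.999
gripper_force: 0.0
[-3.16541957e-01  4.01658872e-01  1.78071215e+00 -1.67280966e-04
  9.61636088e-01 -2.34806159e+00] [ 0.49523192 -0.04543091  0.37378737] [-2.28376146e-01  9.73572223e-01  5.69270555e-04 -1.06678129e-03]
```

```bash
python3 -m jog '{"linear":[[0,0,-15],[0,0,-15],[0,0,-15],[0,0,-15],[0,0,-15],[0,0,-15],[0,0,-13],[0,0,0],[0,0,0]],"turn":[0,0,0,0,0,0,0,0,0]}'
python3 -m jog '{"linear":[[0,0,0],[0,0,0],[0,0,0],[0,0,0],[0,0,0],[0,0,0],[0,0,0],[0,0,0],[0,0,0],[0,0,0]],"turn":[0,0,0,0,0,0,0,0,0,0]}' 0 60
python3 - <<'E'
from h import *
t=snapshot("scene")[:,:,::-1][140:275,262:382]; u=snapshot("top")[:,:,::-1][140:275,262:382]
cv2.imwrite("pics/g1.png",cv2.resize(np.hstack([t,u]),None,fx=3.3,fy=3.3,interpolation=cv2.INTER_CUBIC))
E
```

```text
t: 6.22
tcp_pos: [0.4958, -0.0454, 0.2719]
tool_rot: [-0.229, 0.973, -0.0, 0.0]
force: [-0.9, -0.3, -0.1]
finger_gap: 0.995
gripper_force: 0.0
t: 7.48
tcp_pos: [0.4957, -0.0454, 0.2717]
tool_rot: [-0.229, 0.973, -0.0, 0.0]
force: [0.2, -0.7, 2.3]
finger_gap: 0.11
gripper_force: 60.5
```

View pics/g1.png

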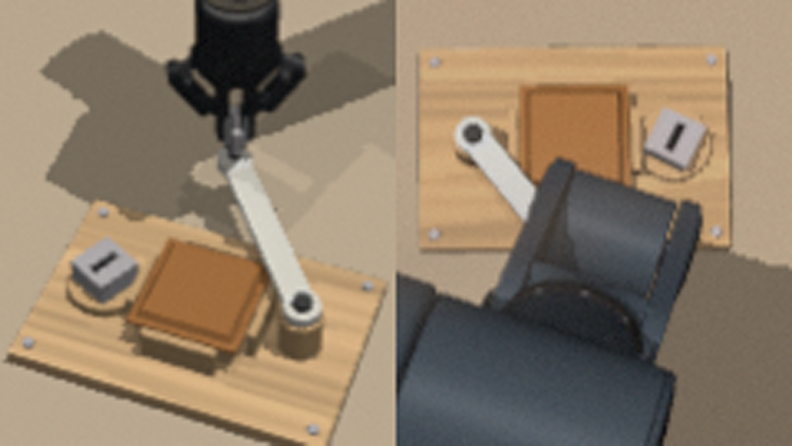

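Wing gripped (gap 9 mm, as expected); the bar and lid are undisturbed. Next I'll check the lift and compute the arc.

```bash
python3 -m jog '{"linear":[[0,0,1],[0,0,0],[0,0,0]],"turn":[0,0,0]}'
python3 -m jog '{"linear":[[0,0,1],[0,0,0],[0,0,0]],"turn":[0,0,0]}'
python3 - <<'E'
from h import *
p=np.array([.6425,.0745]);a=np.radians(np.linspace(-140.76,-88.7,25))
q=p+.1895*np.c_[np.cos(a),np.sin(a)];print((np.diff(q,axis=0)*1e3).round(1).tolist())
E
```

```text
t: 7.95
tcp_pos: [0.4957, -0.0454, 0.2727]
tool_rot: [-0.229, 0.973, -0.0, 0.0]
force: [0.3, -0.3, 2.5]
finger_gap: 0.106
gripper_force: 60.6
t: 8.32
tcp_pos: [0.4957, -0.0454, 0.2737]
tool_rot: [-0.229, 0.973, -0.0, 0.0]
force: [1.3, -0.9, 1.5]
finger_gap: 0.102
gripper_force: 60.6
[[4.6, -5.5], [4.8, -5.3], [5.0, -5.1], [5.2, -4.9], [5.4, -4.7], [5.6, -4.5], [5.8, -4.3], [5.9, -4.1], [6.1, -3.8], [6.2, -3.6], [6.3, -3.4], [6.5, -3.1], [6.6, -2.9], [6.7, -2.6], [6.8, -2.4], [6.9, -2.1], [6.9, -1.9], [7.0, -1.6], [7.1, -1.3], [7.1, -1.1], [7.1, -0.8], [7.2, -0.5], [7.2, -0.2], [7.2, 0.0]]
```

```bash
python3 -m jog '{"linear":[[0,0,1],[0,0,0],[0,0,0]],"turn":[0,0,0]}'
python3 -m jog '{"linear":[[0,0,1],[0,0,0],[0,0,0]],"turn":[0,0,0]}'
```

```text
t: 8.7
tcp_pos: [0.4955, -0.0453, 0.2741]
tool_rot: [-0.229, 0.973, 0.0, -0.0]
force: [2.4, 0.7, -8.3]
finger_gap: 0.101
gripper_force: 59.1
t: 9.07
tcp_pos: [0.4952, -0.045, 0.2745]
tool_rot: [-0.229, 0.974, 0.001, -0.001]
force: [5.2, 1.8, -24.0]
finger_gap: 0.107
gripper_force: 58.0
```

Top stop found at TCP z ≈ 0.274 (raised). Swinging in.

```bash
python3 -m jog '{"linear":[[0,0,-1.7],[4.6,-5.5,0],[4.8,-5.3,0],[5,-5.1,0],[5.2,-4.9,0],[5.4,-4.7,0],[5.6,-4.5,0],[5.8,-4.3,0],[5.9,-4.1,0],[6.1,-3.8,0]],"turn":[0,-0.44,-0.44,-0.44,-0.44,-0.44,-0.44,-0.44,-0.44,-0.44]}'
python3 -m jog '{"linear":[[6.2,-3.6,0],[6.3,-3.4,0],[6.5,-3.1,0],[6.6,-2.9,0],[6.7,-2.6,0],[6.8,-2.4,0],[6.9,-2.1,0],[6.9,-1.9,0]],"turn":[-0.44,-0.44,-0.44,-0.44,-0.44,-0.44,-0.44,-0.44]}'
```

```text
t: 10.32
tcp_pos: [0.5443, -0.0878, 0.2741]
tool_rot: [-0.057, 0.998, 0.0, -0.0]
force: [0.8, 5.1, -5.9]
finger_gap: 0.105
gripper_force: 60.6
t: 11.32
tcp_pos: [0.597, -0.1097, 0.2741]
tool_rot: [0.097, 0.995, -0.0, -0.001]
force: [-1.2, 4.2, -3.4]
finger_gap: 0.105
gripper_force: 61.1
```

```bash
python3 -m jog '{"linear":[[7,-1.6,0],[7.1,-1.3,0],[7.1,-1.1,0],[7.1,-0.8,0],[7.2,-0.5,0],[7.2,-0.2,0],[4,0,0],[0,0,0]],"turn":[-0.44,-0.44,-0.44,-0.44,-0.44,-0.44,-0.35,0]}'
python3 -m jog '{"linear":[[2,0,0],[0,0,0]],"turn":[0,0]}'
python3 -m jog '{"linear":[[2,0,0],[0,0,0]],"turn":[0,0]}'
```

```text
t: 12.32
tcp_pos: [0.6439, -0.1152, 0.2741]
tool_rot: [0.224, 0.975, -0.0, 0.0]
force: [0.5, 3.4, -3.8]
finger_gap: 0.103
gripper_force: 61.2
t: 12.58
tcp_pos: [0.6456, -0.1152, 0.2741]
tool_rot: [0.224, 0.975, -0.0, -0.0]
force: [-1.7, 2.6, -3.1]
finger_gap: 0.1
gripper_force: 61.3
t: 12.82
tcp_pos: [0.6475, -0.1152, 0.274]
tool_rot: [0.224, 0.975, -0.0, -0.0]
force: [-2.8, 2.2, -3.4]
finger_gap: 0.106
gripper_force: 61.4
```

```bash
python3 -m jog '{"linear":[[1,0,0],[0,0,0]],"turn":[0,0]}'
python3 -m jog '{"linear":[[1,0,0],[0,0,0]],"turn":[0,0]}'
```

```text
t: 13.08
tcp_pos: [0.6479, -0.1152, 0.274]
tool_rot: [0.224, 0.975, -0.0, -0.001]
force: [-5.7, 1.6, -1.0]
finger_gap: 0.102
gripper_force: 61.7
t: 13.32
tcp_pos: [0.6484, -0.1152, 0.274]
tool_rot: [0.224, 0.975, -0.0, -0.002]
force: [-6.5, 1.7, 1.0]
finger_gap: 0.105
gripper_force: 61.9
```

```bash
python3 -m jog '{"linear":[[1,0,0],[0,0,0]],"turn":[0,0]}'
python3 -m jog '{"linear":[[0,0,-2],[0,0,-2],[0,0,-1],[0,0,0]],"turn":[0,0,0,0]}'
```

```text
t: 13.58
tcp_pos: [0.6489, -0.1152, 0.2739]
tool_rot: [0.224, 0.975, -0.001, -0.003]
force: [-8.2, 0.7, 1.2]
finger_gap: 0.101
gripper_force: 62.0
t: 14.08
tcp_pos: [0.6489, -0.1152, 0.2691]
tool_rot: [0.224, 0.975, -0.001, -0.003]
force: [-8.5, 0.8, 3.4]
finger_gap: 0.106
gripper_force: 62.1
```

It went past 2 mm with only the spring force, so the cross-bar is in the slot. Continuing down.

```bash
python3 -m jog '{"linear":[[0,0,-2],[0,0,-2],[0,0,-2],[0,0,-2],[0,0,-1.7],[0,0,0]],"turn":[0,0,0,0,0,0]}'
```

```text
t: 14.82
tcp_pos: [0.6489, -0.1152, 0.2599]
tool_rot: [0.224, 0.975, -0.001, -0.003]
force: [-8.9, 0.7, 5.7]
finger_gap: 0.108
gripper_force: 62.6
```

```bash
python3 -m jog '{"linear":[[-1.5,0,-0.7],[0,0,0],[0,0,0],[0,0,0],[0,0,0],[0,0,0],[0,0,0],[0,0,0]],"turn":[0,-1,-1,-1,-1,-1,-1,0]}'
python3 -c "
from station import *;s=sense();print(s['q'],s['ft_torque'])"
```

```text
t: 15.82
tcp_pos: [0.6481, -0.1153, 0.2598]
tool_rot: [0.469, 0.883, -0.001, -0.001]
force: [-8.3, 1.6, 5.4]
finger_gap: 0.104
gripper_force: 62.6
[-0.34516563  0.74694359  1.45233594 -0.0017464   0.94547483 -0.93924842] [ 0.26373803  1.38831272 -0.05348503]
```

```bash
python3 -m jog '{"linear":[[0,0,0],[0,0,0],[0,0,0],[0,0,0],[0,0,0],[0,0,0],[0,0,0],[0,0,0],[0,0,0],[0,0,0],[0,0,0]],"turn":[-1,-1,-1,-1,-1,-1,-1,-1,-1,-1,0]}'
python3 -c "
from station import *;s=sense();print(s['q'],s['ft_torque'])"
```

```text
t: 17.2
tcp_pos: [0.648, -0.1153, 0.2597]
tool_rot: [0.798, 0.603, -0.002, -0.001]
force: [-8.0, 0.7, 6.5]
finger_gap: 0.108
gripper_force: 62.9
[-0.34525789  0.74696932  1.45254604 -0.00196402  0.94576311 -0.06659197] [ 0.21776175  1.50764406 -0.01987385]
```

```bash
for i in 1; do :; done
C='from station import *;s=sense();print(s["q"][5],s["ft_torque"])'
python3 -m jog '{"linear":[[0,0,0],[0,0,0],[0,0,0]],"turn":[-1,-1,0]}'; python3 -c "$C"
python3 -m jog '{"linear":[[0,0,0],[0,0,0]],"turn":[-0.7,0]}'; python3 -c "$C"
```

```text
t: 17.58
tcp_pos: [0.6479, -0.1153, 0.2597]
tool_rot: [0.848, 0.531, -0.002, -0.001]
force: [-7.2, 0.3, 5.3]
finger_gap: 0.106
gripper_force: 62.9
0.10791716533803943 [ 0.14534842  1.44396136 -0.07994925]
t: 17.82
tcp_pos: [0.6479, -0.1153, 0.2597]
tool_rot: [0.863, 0.505, -0.002, -0.001]
force: [-7.7, 0.8, 5.5]
finger_gap: 0.107
gripper_force: 62.9
0.16890428965508095 [ 0.17948504  1.47654089 -0.06049398]
```

```bash
C='from station import *;s=sense();print(s["q"][5],s["ft_torque"])'
python3 -m jog '{"linear":[[0,0,0],[0,0,0]],"turn":[-0.6,0]}'; python3 -c "$C"
python3 -m jog '{"linear":[[0,0,0],[0,0,0]],"turn":[-0.6,0]}'; python3 -c "$C"
```

```text
t: 18.08
tcp_pos: [0.6479, -0.1153, 0.2597]
tool_rot: [0.876, 0.482, -0.002, -0.001]
force: [-8.8, 1.5, 6.2]
finger_gap: 0.107
gripper_force: 62.9
0.22108294062070025 [ 0.17672635  1.47794042 -0.02505675]
t: 18.32
tcp_pos: [0.648, -0.1153, 0.2597]
tool_rot: [0.888, 0.459, -0.002, -0.001]
force: [-7.8, 1.3, 5.2]
finger_gap: 0.109
gripper_force: 63.0
0.27312881887521306 [0.17393293 1.46539442 0.0938822 ]
```

```bash
C='from station import *;s=sense();print(s["q"][5],s["ft_torque"])'
python3 -m jog '{"linear":[[0,0,0],[0,0,0]],"turn":[-0.5,0]}'; python3 -c "$C"
python3 -m jog '{"linear":[[0,0,0],[0,0,0]],"turn":[-0.5,0]}'; python3 -c "$C"
```

```text
t: 18.58
tcp_pos: [0.648, -0.1153, 0.2597]
tool_rot: [0.898, 0.44, -0.002, -0.001]
force: [-8.1, 1.5, 5.3]
finger_gap: 0.104
gripper_force: 63.0
0.31635688056054695 [0.13969178 1.43241244 0.18068076]
t: 18.82
tcp_pos: [0.6481, -0.1153, 0.2597]
tool_rot: [0.907, 0.42, -0.002, -0.0]
force: [-8.8, 0.9, 5.2]
finger_gap: 0.104
gripper_force: 63.0
0.35968234466195304 [0.10023147 1.40293039 0.27335652]
```

Torque climbs steadily, so it is at the stop. I'll ease up and feel for the plate's underside.

```bash
python3 -m jog '{"linear":[[0,0,1],[0,0,1],[0,0,0],[0,0,0]],"turn":[0,0,0,0]}'
python3 -m jog '{"linear":[[0,0,0.7],[0,0,0],[0,0,0]],"turn":[0,0,0]}'
```

```text
t: 19.32
tcp_pos: [0.6481, -0.1153, 0.2617]
tool_rot: [0.907, 0.42, -0.002, -0.0]
force: [-7.6, -1.1, 6.7]
finger_gap: 0.107
gripper_force: 63.2
t: 19.7
tcp_pos: [0.6481, -0.1152, 0.262]
tool_rot: [0.907, 0.42, -0.002, -0.0]
force: [-5.8, 1.3, 5.8]
finger_gap: 0.106
gripper_force: 62.7
```

```bash
python3 -m jog '{"linear":[[-0.8,0,0],[0,0,0]],"turn":[0,0]}'
python3 -m jog '{"linear":[[0,0,0],[0,0,0],[0,0,0],[0,0,0],[0,0,0],[0,0,0]],"turn":[0,0,0,0,0,0]}' 1
python3 -m jog '{"linear":[[0,0,10],[0,0,15],[0,0,20],[0,0,25],[0,0,30],[-20,-30,30],[-20,-40,10],[-20,-50,0],[-20,-50,0],[-20,-50,0],[-10,-20,0],[0,0,0]],"turn":[0,0,0,0,0,0,0,0,0,0,0,0]}'
python3 - <<'E'
from h import *
t=snapshot("scene")[:,:,::-1][140:275,262:382]; u=snapshot("top")[:,:,::-1][140:275,262:382]
cv2.imwrite("pics/g2.png",cv2.resize(np.hstack([t,u]),None,fx=3.3,fy=3.3,interpolation=cv2.INTER_CUBIC))
E
```

```text
t: 19.95
tcp_pos: [0.6477, -0.1152, 0.262]
tool_rot: [0.907, 0.42, -0.001, -0.0]
force: [-6.0, 0.3, 3.6]
finger_gap: 0.107
gripper_force: 62.6
t: 20.7
tcp_pos: [0.6483, -0.1151, 0.2613]
tool_rot: [0.908, 0.42, 0.0, 0.0]
force: [0.3, -0.2, -0.4]
finger_gap: 1.002
gripper_force: 0.0
t: 22.2
tcp_pos: [0.5377, -0.3561, 0.402]
tool_rot: [0.908, 0.418, 0.0, 0.0]
force: [0.2, 0.9, 0.5]
finger_gap: 1.0
gripper_force: 0.0
```

View pics/g2.png

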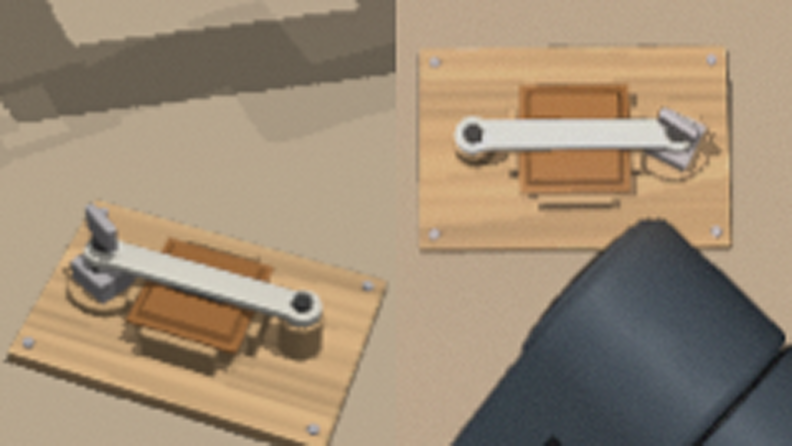

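The picture shows the bar home over the lid, the lid in its nest, and the wing crosswise to the slot (top crop (660,112)-(700,140)). Quick height check of the wing: its upper edge in the scene crop is at about (90,205)-(115,240).

Run:
```python
from h import *
for yaw in(54,62):
  c=np.array([.647,-.1152]);d=.02*np.array([np.cos(np.radians(yaw)),np.sin(np.radians(yaw))])
  for z in(.116,.128):
    p=[[*(c+d),z],[*(c-d),z]]
    print(yaw,z,*[((proj(n,p)-[262,140])*3.3+[396*(n=="top"),0]).round(0).tolist() for n in("scene","top")])
```

```text
54 0.116 [[110.0, 231.0], [88.0, 202.0]] [[661.0, 108.0], [697.0, 133.0]]
54 0.128 [[110.0, 221.0], [88.0, 193.0]] [[662.0, 104.0], [698.0, 130.0]]
62 0.116 [[113.0, 229.0], [86.0, 204.0]] [[660.0, 110.0], [698.0, 131.0]]
62 0.128 [[112.0, 220.0], [85.0, 194.0]] [[660.0, 107.0], [700.0, 128.0]]
```

The wing sits at the locked height (0.116), not the raised one.

```bash
python3 -c "
from station import *
print(sign_off())"
```

```text
the job is handed in; nothing more can be done
None
```

The lid is clamped and the job handed in at about 22 s: the bar is home, and the stud is pushed in, turned clockwise to its stop and stayed at its locked height after I let go, with the lid still in its nest; the arm kept well clear of the planter box, glue bottle and sanding block, though I didn't picture them again afterwards.

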